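# Draw a tin from the pantry stock bin into the packing bay

## Task

Lower the yellow drop-front flap of the three-lane stock bin all the way down, then draw the red tin out of its lane over the flap and slide it along the counter into the dark three-sided packing bay until it lies squarely against the bay's back board; leave the flap down. Keep the tin upright and low - slide it rather than lifting it clear - and leave the green and blue tins and everything else standing around where they are.

Things in the scene. Friction and masses are not known exactly. Their poses are not given: they have to be found in the camera images.
- bin: Fixed pale-wood bin, 204 (its x) x 200 mm (y), open on top. Origin: centre of underside, on the counter. Three lanes along y, 60 mm wide, centred at x = -66, 0, 66 mm; floor 18 mm above the counter; walls and dividers 6 mm thick, tops at 58 mm. Back wall: inner face y = 94 mm, top at 75 mm. The mouth (y = -100 mm, closed by the flap) faces roughly world -y, yaw within 0.2 rad.
- flap (a joint): Yellow flap across the mouth, 198 mm wide, 6 mm thick, hinged at its lower edge (bin y = -103 mm, 12 mm above the counter). 0 = upright, top 63 mm above the counter; grows as it swings outward (bin -y); 1.67 rad = fully down on its stop, a ramp whose end is 154 mm from the bin's origin, 10 mm above the counter. Starts at 0 to 0.25. Friction 0.05 N m: stays where put.
- flap_edge (a point): Middle of the flap's free edge (51 mm from the hinge line); its z axis points along the flap away from the hinge.
- tin_red: Red tin, 50 (its x) x 80 (y) x 45 mm high, 0.2 to 0.4 kg. Lies flat in any one of the lanes, long side along it, its middle about on the lane's centre line; at least 45 mm free before it (to the flap) and 44 mm behind it (to the back wall). Origin: centre of its underside; z up.
- tin_green: Green tin of the same shape in another lane; to stay there. Origin: centre of its underside.
- tin_blue: Blue tin of the same shape in the remaining lane; to stay there. Origin: centre of its underside.
- bay: Fixed three-sided bay of dark boards, no floor, only a white patch painted on the counter. Inside 84 mm wide (its x), 90 mm deep (y). Origin: centre of the inside, on the counter. Back board: inner face y = -45 mm, 50 mm high; sides 8 mm thick, 40 mm high; mouth at y = 45 mm, facing the bin. Yaw within 0.15 rad. The tin against the back has its centre at y = -5 mm.
- can: Bystander: upright can, 68 mm in diameter, 100 mm high, standing beside the bay on its -x side. Origin: centre of its underside.
- carton: Bystander: cardboard carton 50 x 90 x 70 mm high, beside the bin on its -x side. Origin: centre of its underside.
- jar: Bystander: amber jar, 72 mm in diameter, 110 mm high, left of the bin (behind its back wall). Origin: centre of its underside.
- bottle: Bystander: amber bottle, 64 mm in diameter, 190 mm high, on the far right. Origin: centre of its underside.
- mug: Bystander: blue mug, 80 mm in diameter, 90 mm high, on the right. Origin: centre of its underside.
Not all that is in view belongs to the job. What is shaped like the tin_red but purple or turquoise is not meant.

How it is judged:
By the outcome, as a careful person would: the job done as asked, in the order asked, and still so for the second after the job is handed in, with the robot touching nothing.
It also fails if it takes over 72 s, if anything falls off the work surface, if the arm or the gripper's body presses on something with over 40 N, if the wrist force passes 120 N, or if a joint passes its speed limit or range.

## Robot

A 7-joint arm with a two-finger parallel gripper is mounted at the origin on the work surface. World frame = base frame: x ahead of the robot, y to its left, z up, the work surface at z = 0. Lengths are in m, angles in rad, forces in N, time in s.
With the tool pointing down it reaches from about 0.4 to 0.875 m from the base axis. Payload 19.3 kg.
Tool frame: the origin (TCP) lies on the centre line of the jaws, within the pads' length; the fingertips stand 14 mm ahead of it and the grasp point (between the pads) lies 5 mm behind it; z points along the fingers, y is the line along which they close (so a half turn about z gives the same grasp; the last joint's range is limited). The gripper opens to 85 mm and grips with 20 to 120 N. Pads are 22 mm wide; open, the fingers measure 114 mm over their backs; the gripper's body (76 mm by 85 mm) begins 54 mm behind the grasp point. The pads swing forward as they close: fully open they stand 13 mm farther back than shut.
Start: joints at [1.14, 0.521, -0.036, 1.599, 0.021, 1.021, -0.113], TCP at [0.221, -0.585, 0.225] pointing down, gripper open.
Joint ranges: [-2.91, 2.91], [-0.3, 2.13], [-1.5, 1.42], [0.17, 2.43], [-1.26, 4.41], [0.16, 1.93], [-2.52, 2.52]. Speed limits (rad/s): [1.89, 1.89, 2.39, 2.39, 3.01, 3.01, 3.01].

## Interface

Orientations are given as [roll, pitch, yaw] about the fixed x, y, z axes, in that order (R = Rz(yaw) Ry(pitch) Rx(roll)).
In Python, from workcell import bot, grab_frame, regions_of gives the robot as it stands. The module is installed in compiled form; this text tells all that it offers.
- The arm moves only by the tool play_rows, never from a script. Its argument "plan" is a list of rows, each a list of 3 entries, a list of its own where there are three numbers: the shift along the tool's x, y, z in units of 2.5 cm (1.0 is 2.5 cm), then the turn, a rotation vector about the tool's x, y, z in units of 0.15 rad (1.0 is 0.15 rad), then the closure, from -1 (fully open) to 1 (shut). In form: [[[tx, ty, tz], [rx, ry, rz], jaw], ...]. A call has 1 to 20 rows; each row shifts and turns the commanded pose from where the row before left it, along the tool's axes as they then stand; what a row does not reach is not made up. A row lasts 1/8 s, in which the tool goes at most 62.5 mm and 10.7 degrees, less where a joint would pass 70% of its speed; a pose out of reach is approached as far as the arm can. A call with a number of a shift or a turn outside -1 to 1 is refused whole. A call with a gripper value outside its range is refused whole. The fingers move at their own pace and stop on an object; "newtons" is the grip in N (left out, the last holds). Time passes only in rows, so rows that do not move let the fingers close. It gives the time, the measured TCP pose, the force, the opening and the grip force at its end, in the units of the state.
- bot.observe(): the state, without advancing time (a new reading comes with each control period).
- grab_frame(name): name is "side" or "top"; returns a dict with "pixels" (384x512x3 uint8, red, green, blue), "depth" (384x512 float32, m along the optical axis (not along the pixel's ray), 0 where there is no reading), "camera_matrix" (3x3 intrinsics, pixels), "R" (3x3) and "t" (3): a world point X has camera coordinates R X + t. Camera axes: x right, y down, z forward; pixel columns grow to the right and rows downward; lengths in m; the calibration is good to about 2 mm. A picture is of the moment at which its call begins.
- bot.job_done(): hands the job in; it is judged then, once.
Trained networks look in the newest picture that a camera, given by its name, has taken for a name from the list of things; names that differ only in an ending like _2 or _b are one class to them, and where a whole thing is asked for, a point or a joint stands for the part that bears it (a point fixed in the world has none). Each returns a list of dicts, best first, with "p" (0 to 1); they miss things now and then, are a little off and sometimes report something else, mostly with a low value. They report only what shows in the picture. A call takes as long as a camera call. They do not tell look-alikes from the thing itself.
- regions_of(thing, camera): "mask" (384x512 bool, what is visible of it) and "box" ([left, top, right, bottom] in pixels, round what is visible of it).
The state is a dict: "clock": time; "qpos": joint angles; "qd": joint speeds; "joint_efforts": joint torques, N m; "position": TCP position; "tool_rot": TCP orientation; "force": force on the tool from outside, world axes, zero at the start; "moment": the same for the moment, N m; "grip_width": finger opening in m; "finger_force": force on a finger pad.
Only numpy, scipy, OpenCV 4.12 (cv2) and the standard library are available. Lean on these libraries where they do the work, as an engineer would, in place of code of your own. Each camera call takes 0.05 s, during which the arm holds its last target. There are 200 camera calls.

## Working session

There is one attempt and no reset: what is moved stays moved. The work goes in short steps, Python scripts to look and compute and a tool call to move; the robot and the scene stay as the last step left them, time stands still between calls to the robot, and variables do not carry over. Pictures are saved under pics/ and viewed, at most 11 in all, crops included, and the job is handed in when it is done.

Besides the shell and the picture viewer there is one more tool, called after "Call:" by a JSON object that holds its "name" and its "arguments", one argument or row to a line. play_rows: Moves the arm, as the interface text tells. Its arguments: {"type":"object","properties":{"plan":{"type":"array"},"newtons":{"type":"number"}},"required":["plan"]}

```bash
mkdir -p pics; cat > h.py <<'E'
import numpy as np, cv2
from workcell import bot, grab_frame, regions_of
def save(f,name,crop=None,s=1):
    im=f["pixels"][:,:,::-1]
    if crop: l,t,r,b=crop; im=im[t:b,l:r]
    cv2.imwrite("pics/"+name,cv2.resize(im,None,fx=s,fy=s,interpolation=cv2.INTER_NEAREST))
def cloud(f):
    h,w=f["depth"].shape; u,v=np.meshgrid(np.arange(w),np.arange(h)); d=f["depth"]
    rays=np.stack([u,v,np.ones_like(u)],-1)@np.linalg.inv(f["camera_matrix"]).T
    P=(rays*d[...,None]-f["t"])@f["R"]
    P[d==0]=np.nan
    return P
def proj(f,X):
    c=np.atleast_2d(X)@f["R"].T+f["t"]; p=c@f["camera_matrix"].T; return p[:,:2]/p[:,2:]
E
python3 - <<'E'
from h import *
s=bot.observe(); print({k:np.round(v,3) for k,v in s.items()})
for c in("top","side"):
    f=grab_frame(c); save(f,c+"0.png",s=1.5); P=cloud(f); np.savez(c+"0.npz",P=P,**f)
    for n in("tin_red","tin_green","tin_blue","bin","flap","bay","can","carton"):
        for r in regions_of(n,c)[:3]:
            q=P[r["mask"]]; q=q[~np.isnan(q[:,0])]
            print(c,n,round(r["p"],2),r["box"],np.round(np.median(q,0),3),np.round(np.percentile(q,98,axis=0),3),np.round(f["pixels"][r["mask"]].mean(0)))
E
```

```text
{'clock': np.float64(0.0), 'qpos': array([ 1.14 ,  0.522, -0.036,  1.6  ,  0.021,  1.021, -0.113]), 'qd': array([-0.   ,  0.   , -0.   ,  0.001,  0.   ,  0.001, -0.001]), 'joint_efforts': array([-2.0000e-03, -9.2708e+01,  1.9790e+00, -3.6992e+01,  1.8000e-02,
        8.0000e-03, -0.0000e+00]), 'position': array([ 0.22 , -0.584,  0.225]), 'tool_rot': array([-3.141,  0.   ,  0.361]), 'force': array([-0.168, -0.543,  0.058]), 'moment': array([-0.04 , -0.029,  0.001]), 'finger_force': np.float64(0.0), 'grip_width': np.float64(0.085)}
top tin_red 0.9 [172.4, 173.5, 202.0, 193.7] [0.589 0.206 0.063] [0.615 0.244 0.07 ] [167. 100.  89.]
top tin_red 0.9 [253.8, 144.0, 285.1, 168.8] [ 0.724 -0.018  0.045] [0.762 0.022 0.052] [ 47. 130. 112.]
top tin_red 0.86 [160.9, 119.2, 186.5, 135.8] [0.764 0.289 0.045] [0.797 0.328 0.052] [ 93.  46. 101.]
top tin_green 0.75 [179.7, 153.5, 207.4, 176.7] [0.653 0.2   0.064] [0.679 0.239 0.069] [110. 140. 100.]
top tin_blue 0.74 [173.3, 193.6, 204.4, 215.6] [0.522 0.195 0.063] [0.548 0.235 0.069] [108. 118. 137.]
top bin 0.56 [151.0, 145.4, 232.3, 225.2] [0.
[... 1320 characters left out ...]
, 233.2, 276.6, 260.3] [0.528 0.218 0.063] [0.552 0.24  0.068] [ 72.  84. 116.]
side tin_blue 0.22 [234.3, 231.7, 254.6, 261.1] [0.592 0.223 0.063] [0.619 0.247 0.069] [149.  68.  59.]
side bin 0.89 [201.5, 209.5, 281.7, 283.2] [0.593 0.237 0.044] [0.694 0.3   0.076] [136. 100.  49.]
side flap 0.87 [219.1, 206.2, 274.7, 225.5] [0.591 0.095 0.045] [0.688 0.105 0.066] [154. 107.  22.]
side bay 0.91 [237.2, 156.0, 268.7, 183.1] [ 0.618 -0.205  0.006] [ 0.663 -0.134  0.051] [133. 113.  93.]
side can 0.67 [276.9, 146.1, 293.8, 176.2] [ 0.492 -0.188  0.071] [ 0.523 -0.176  0.104] [130.  96.  76.]
side carton 0.87 [287.6, 239.4, 307.2, 281.7] [0.429 0.272 0.069] [0.454 0.289 0.074] [133.  91.  50.]
```

View pics/top0.png

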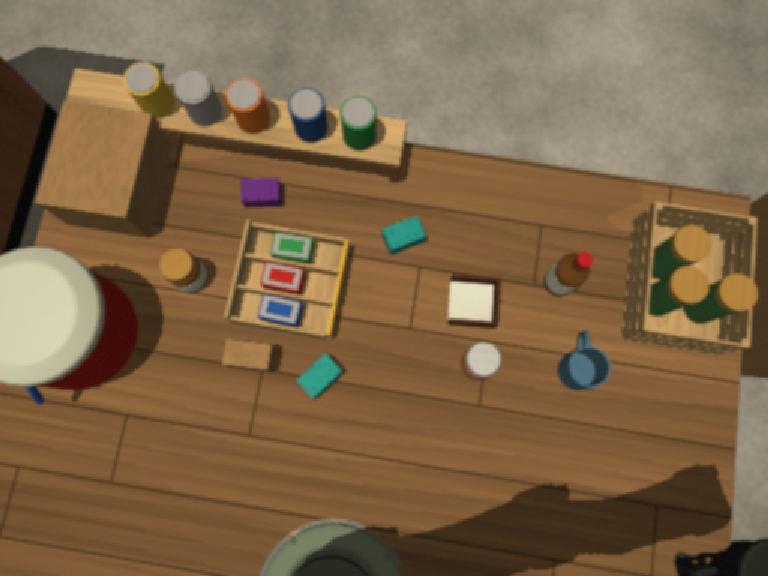

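```bash
python3 - <<'E'
from h import *
t=dict(np.load("top0.npz")); s=dict(np.load("side0.npz"))
a=cv2.resize(t["pixels"][135:255,140:240,::-1],None,fx=4,fy=4); b=cv2.resize(s["pixels"][195:295,195:295,::-1],None,fx=4,fy=4)
im=np.zeros((480,800,3),np.uint8); im[:480,:400]=a; im[:400,400:]=b; cv2.imwrite("pics/crop0.png",im)
P=np.concatenate([t["P"].reshape(-1,3),s["P"].reshape(-1,3)]); C=np.concatenate([t["pixels"].reshape(-1,3),s["pixels"].reshape(-1,3)]).astype(int)
C,P=C[~np.isnan(P[:,0])],P[~np.isnan(P[:,0])]
T=lambda f:(f["P"].reshape(-1,3),f["pixels"].reshape(-1,3).astype(int))
for nm,f in(("top",t),("side",s)):
    P,C=T(f); 
    hsv=cv2.cvtColor(f["pixels"],cv2.COLOR_RGB2HSV).reshape(-1,3).astype(int)
    inb=(P[:,0]>.47)&(P[:,0]<.72)&(P[:,1]>.07)&(P[:,1]<.32)
    def rect(m,n):
        q=P[m]; r=cv2.minAreaRect((q[:,:2]*1000).astype(np.float32)); print(nm,n,len(q),np.round(r[0],1),np.round(r[1],1),round(r[2],1),"z",np.round(np.median(q[:,2]),4))
    top=inb&(P[:,2]>.0605)&(P[:,2]<.068)
    rect(top&(P[:,1]>.12)&((hsv[:,0]<8)|(hsv[:,0]>172))&(hsv[:,1]>90),"red")
    rect(top&(P[:,1]>.12)&(hsv[:,0]>35)&(hsv[:,0]<85)&(hsv[:,1]>40),"green")
    rect(top&(P[:,1]>.12)&(hsv[:,0]>90)&(hsv[:,0]<140)&(hsv[:,1]>40),"blue")
    rect(inb&(P[:,2]>.07)&(P[:,2]<.08),"backwall")
    fl=inb&(P[:,1]<.115)&(P[:,2]>.03); rect(fl&(P[:,2]>.058),"flaptop")
    bay=(P[:,0]>.55)&(P[:,0]<.69)&(P[:,1]>-.27)&(P[:,1]<-.11)
    rect(bay&(P[:,2]>.03),"bay all"); rect(bay&(P[:,2]>.044),"bay back");rect(bay&(P[:,2]<.008)&(C.min(1)>150),"patch")
    # free things over corridor
    m=(P[:,2]>.01)&(P[:,0]>.45)&(P[:,0]<.75)&(P[:,1]>-.12)&(P[:,1]<.05); 
    if m.any(): print("corridor",len(P[m]),np.round(P[m].min(0),3),np.round(P[m].max(0),3))
E
```

```text
top red 181 [591.8 205.6] [77.4 49.5] 88.5 z 0.0641
top green 234 [656.4 200.5] [50.6 78.7] 0.4 z 0.0642
top blue 168 [524.1 196.7] [74.2 50.2] 89.4 z 0.0638
top backwall 179 [596.8 203.1] [203.1 204.7] 2.8 z 0.0744
top flaptop 151 [589.3 102. ] [ 22.8 202.9] 89.8 z 0.0623
top bay all 308 [ 615.2 -184.1] [102.1  98.4] 4.8 z 0.041
top bay back 91 [ 613.8 -192.8] [98.3 82.4] 6.1 z 0.0496
top patch 650 [ 618.3 -180.1] [74.4 88.5] 4.8 z 0.0008
corridor 434 [ 0.687 -0.089  0.01 ] [0.75  0.026 0.055]
side red 192 [594.7 209.3] [78.3 49.7] 87.9 z 0.0645
side green 193 [659.9 201.8] [49.3 80.2] 1.1 z 0.0646
side blue 178 [528.4 203.6] [71.4 49.2] 87.3 z 0.0646
side backwall 219 [607.3 287.8] [107.6 205.3] 57.7 z 0.0749
side flaptop 192 [593.5  99.2] [200.5  28.8] 0.1 z 0.0622
side bay all 204 [ 618.2 -186.2] [ 98.  102.5] 5.6 z 0.0417
side bay back 68 [ 615.9 -194.5] [94.2 88.5] 3.7 z 0.0487
side patch 272 [ 620.3 -181.8] [74.4 90.6] 6.3 z 0.0019
corridor 316 [ 0.692 -0.07   0.01 ] [0.75  0.028 0.053]
```

View pics/crop0.png

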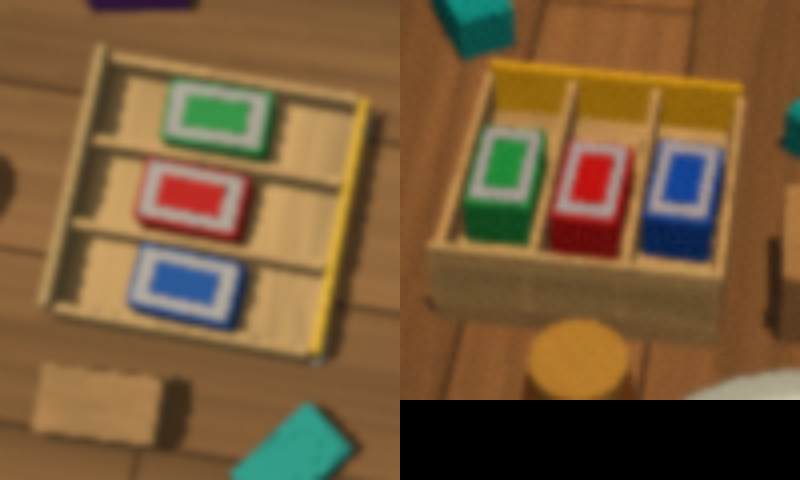

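The picks that could pass for the red tin, in raw top-view pixels, are:
- red at (187,183), in the middle lane
- purple at (174,127)
- turquoise at (269,156) and (213,251), which are outside the bin
- green at (193,165) and blue at (189,205), in the outer lanes

I choose the red one in the middle lane, and the crop confirms it. Next I fit the bin and bay poses accurately.

```bash
cat > fit.py <<'E'
from h import *
from scipy.optimize import minimize
from scipy.ndimage import gaussian_filter, map_coordinates
# height maps rendered on 1 mm grid, slightly blurred; robust height residual over cloud
def fit(P,H,x0,half,ign=None,zmin=None):
    Hs=gaussian_filter(H,2.0)
    P=P[~np.isnan(P[:,0])]; P=P[np.hypot(P[:,0]-x0[0],P[:,1]-x0[1])<half]
    if ign is not None: P=P[~ign(P)]
    n=H.shape[0]//2
    def cost(p):
        d=P[:,:2]-p[:2]; c,s=np.cos(p[2]),np.sin(p[2])
        b=np.stack([c*d[:,0]+s*d[:,1],-s*d[:,0]+c*d[:,1]])*1000+n
        e=P[:,2]*1000-map_coordinates(Hs,b,order=1,mode="nearest")
        return np.mean(np.minimum(np.abs(e),25))
    best=min((minimize(cost,[x0[0],x0[1],y],method="Nelder-Mead",options=dict(initial_simplex=[[x0[0]+a,x0[1]+b,y+c] for a,b,c in((0,0,0),(.008,0,0),(0,.008,0),(0,0,.06))])) for y in(-.15,-.05,.05,.15)),key=lambda r:r.fun)
    return np.round(best.x,4),round(best.fun,2)
g=np.arange(-180,181); X,Y=np.meshgrid(g,g,indexing="ij"); A=abs(X)
H=np.zeros(X.shape)
inb=(A<=102)&(abs(Y)<=100); H[inb]=18
H[inb&((A>=96)|((A>=30)&(A<=36)))]=58; H[inb&(Y>=94)]=75
B=np.zeros(X.shape); B[(A>=42)&(A<=50)&(abs(Y)<=45)]=40; B[(A<=50)&(Y<=-45)&(Y>=-53)]=50
E
python3 - <<'E'
from fit import *
for c in("top","side"):
    f=dict(np.load(c+"0.npz")); P=f["P"].reshape(-1,3)
    hs=cv2.cvtColor(f["pixels"],cv2.COLOR_RGB2HSV).reshape(-1,3)
    Pb=P.copy(); Pb[(P[:,2]>.0605)&(P[:,2]<.069)]=np.nan   # drop tin tops and flap top
    print(c,"bin",fit(Pb,H,(.594,.2),.14,ign=lambda q:(q[:,1]<.11)))
    print(c,"bay",fit(P,B,(.618,-.183),.085))
E
```

```text
top bin (array([ 0.5919,  0.201 , -0.0103]), np.float64(7.4))
top bay (array([ 0.6153, -0.181 ,  0.0804]), np.float64(4.15))
side bin (array([ 0.5941,  0.196 , -0.0148]), np.float64(11.65))
side bay (array([ 0.6173, -0.1839,  0.1043]), np.float64(6.44))
```

Call:
{"name": "play_rows", "arguments": {
  "plan": [
    [[0, 0, 0], [0, 0, -1], 1],
    [[0, 0, 0], [0, 0, -1], 1],
    [[0, 0, 0], [0, 0, -1], 1],
    [[0, 0, 0], [0, 0, -1], 1],
    [[0, 0, 0], [0, 0, -1], 1],
    [[0, 0, 0], [0, 0, -1], 1],
    [[0, 0, 0], [0, 0, -1], 1],
    [[0, 0, 0], [0, 0, -1], 1],
    [[1, 0.5, 0], [0, 0, 0], 1],
    [[1, 0.5, 0], [0, 0, 0], 1],
    [[1, 0.5, 0], [0, 0, 0], 1],
    [[1, 0.5, 0], [0, 0, 0], 1],
    [[1, 0.5, 0], [0, 0, 0], 1],
    [[1, 0.5, 0], [0, 0, 0], 1],
    [[1, 0.5, 0], [0, 0, 0], 1],
    [[1, 0.5, 0], [0, 0, 0], 1],
    [[1, 0.5, 0], [0, 0, 0], 1],
    [[1, 0.5, 0], [0, 0, 0], 1],
    [[1, 0.5, 0], [0, 0, 0], 1],
    [[1, 0.5, 0], [0, 0, 0], 1]
  ],
  "newtons": 40
}}

```text
clock: 3.4
position: [0.374, -0.2855, 0.2253]
tool_rot: [3.141, 0.0, 1.561]
force: [0.7, 0.1, -0.6]
grip_width: -0.0002
finger_force: 0.0
```

Call:
{"name": "play_rows", "arguments": {
  "plan": [
    [[1, 0.5, 0], [0, 0, 0], 1],
    [[1, 0.5, 0], [0, 0, 0], 1],
    [[1, 0.5, 0], [0, 0, 0], 1],
    [[1, 0.5, 0], [0, 0, 0], 1],
    [[1, 0.5, 0], [0, 0, 0], 1],
    [[1, 0.5, 0], [0, 0, 0], 1],
    [[1, 0.5, 0], [0, 0, 0], 1],
    [[1, 0.5, 0], [0, 0, 0], 1],
    [[1, 0.5, 0], [0, 0, 0], 1],
    [[1, 0.5, 0], [0, 0, 0], 1],
    [[1, 0.5, 0], [0, 0, 0], 1],
    [[1, 0.5, 0], [0, 0, 0], 1],
    [[1, 0.5, 0], [0, 0, 0], 1],
    [[1, 0.5, 0], [0, 0, 0], 1],
    [[1, 0.5, 0], [0, 0, 0], 1],
    [[1, 0.5, 0], [0, 0, 0], 1],
    [[0, 0, 0], [0, 0, 0], 1]
  ]
}}

```text
clock: 5.52
position: [0.5778, 0.1137, 0.225]
tool_rot: [-3.142, -0.001, 1.563]
force: [-0.4, -0.4, -0.5]
grip_width: -0.0
finger_force: 0.0
```

Call:
{"name": "play_rows", "arguments": {
  "plan": [
    [[0.9, 0.6, 0], [0, 0, 0], 1],
    [[0, 0, 1], [0, 0, 0], 1],
    [[0, 0, 1], [0, 0, 0], 1],
    [[0, 0, 1], [0, 0, 0], 1],
    [[0, 0, 1], [0, 0, 0], 1],
    [[0, 0, 1], [0, 0, 0], 1],
    [[0, 0, 0.8], [0, 0, 0], 1],
    [[0, 0, 0.4], [0, 0, 0], 1],
    [[0, 0, 0.4], [0, 0, 0], 1],
    [[0, 0, 0], [0, 0, 0], 1]
  ]
}}

```text
clock: 6.78
position: [0.5927, 0.134, 0.0599]
tool_rot: [-3.141, 0.0, 1.561]
force: [-0.1, 0.0, 0.2]
grip_width: 0.0002
finger_force: 0.0
```

```bash
python3 - <<'E'
from h import *
a=grab_frame("top");b=grab_frame("side")
im=np.hstack([cv2.resize(a["pixels"][135:255,140:240,::-1],(400,480)),cv2.resize(b["pixels"][185:285,195:295,::-1],(400,480))])
cv2.imwrite("pics/c1.png",im); print(np.round(bot.observe()["force"],1))
E
```

```text
[-0.3  0.1  0.8]
```

View pics/c1.png

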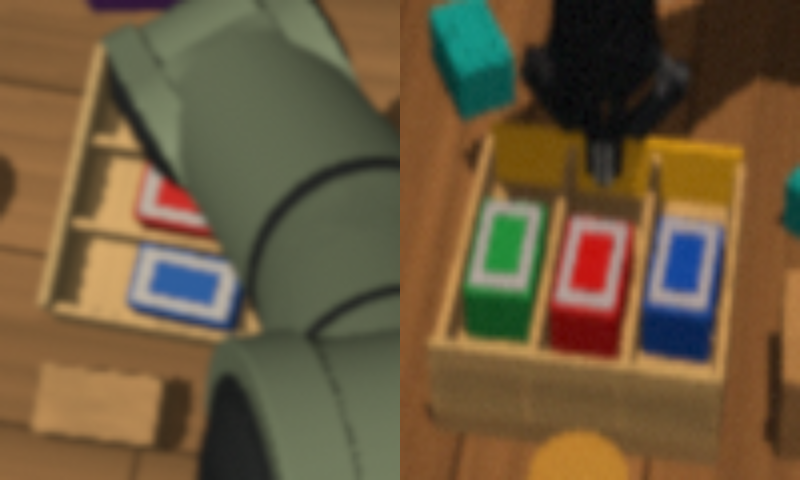

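The closed fingertips stand in the middle lane between the red tin and the yellow flap (side crop at about (603,170)). I'll push the flap out and down.

Call:
{"name": "play_rows", "arguments": {
  "plan": [
    [[-0.6, 0, 0], [0, 0, 0], 1],
    [[-0.6, 0, 0], [0, 0, 0], 1],
    [[-0.5, 0, 0], [0, 0, 0], 1],
    [[-0.5, 0, 0], [0, 0, 0], 1],
    [[-0.4, 0, 0.1], [0, 0, 0], 1],
    [[-0.2, 0, 0.2], [0, 0, 0], 1],
    [[-0.2, 0, 0.3], [0, 0, 0], 1],
    [[-0.1, 0, 0.3], [0, 0, 0], 1],
    [[0, 0, 0.2], [0, 0, 0], 1],
    [[0, 0, 0.2], [0, 0, 0], 1],
    [[0, 0, 0.1], [0, 0, 0], 1],
    [[0, 0, 0], [0, 0, 0], 1]
  ]
}}

```text
clock: 8.38
position: [0.592, 0.0567, 0.0251]
tool_rot: [-3.141, -0.0, 1.561]
force: [-0.6, 0.8, 0.1]
grip_width: -0.0002
finger_force: 0.0
```

Call:
{"name": "play_rows", "arguments": {
  "plan": [
    [[0, 0, 0.05], [0, 0, 0], 1],
    [[0, 0, 0], [0, 0, 0], 1]
  ]
}}

```text
clock: 8.62
position: [0.5921, 0.0565, 0.024]
tool_rot: [3.141, 0.0, 1.561]
force: [-0.1, -0.5, 0.7]
grip_width: -0.0004
finger_force: 0.0
```

Call:
{"name": "play_rows", "arguments": {
  "plan": [
    [[0, 0, 0.05], [0, 0, 0], 1],
    [[0, 0, 0], [0, 0, 0], 1]
  ]
}}

```text
clock: 8.88
position: [0.592, 0.0565, 0.0226]
tool_rot: [-3.142, 0.0, 1.561]
force: [0.2, 1.0, -0.3]
grip_width: 0.0002
finger_force: 0.0
```

```bash
python3 - <<'E'
from h import *
b=grab_frame("side"); save(b,"c2.png",(195,165,315,285),4)
P=cloud(b)
for r in regions_of("flap","side"):
    q=P[r["mask"]]; q=q[~np.isnan(q[:,0])]; print(round(r["p"],2),r["box"])
    for y in np.arange(.03,.11,.01):
        m=abs(q[:,1]-y)<.005
        if m.any(): print(round(y,2),m.sum(),np.round(np.median(q[m,2]),4))
print(np.round(bot.observe()["force"],1))
E
```

```text
0.72 [220.3, 206.7, 276.8, 226.6]
0.09 294 0.0513
0.1 392 0.0405
0.65 [288.9, 240.4, 308.2, 284.0]
[-0.2  0.1  0.1]
```

View pics/c2.png

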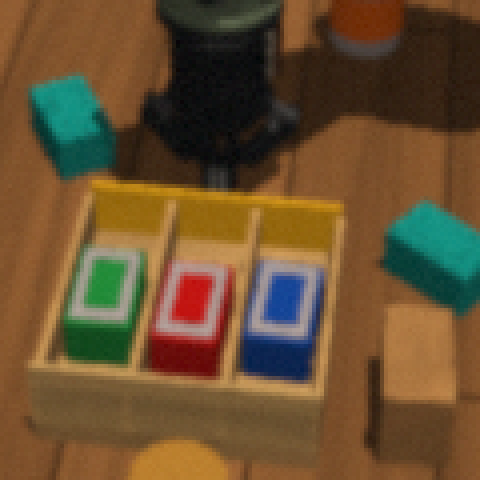

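The flap is still upright and the fingers went over it: in the picture the yellow edge runs (95,185)–(340,210), with the fingers outside it at (218,178). I'll measure the flap's tilt and where the fingertips really are.

```bash
python3 - <<'E'
from h import *
def flap(f,P):
    h=cv2.cvtColor(f["pixels"],cv2.COLOR_RGB2HSV).astype(int)
    m=(h[...,0]>15)&(h[...,0]<30)&(h[...,1]>190)&(P[...,0]>.49)&(P[...,0]<.7)&(P[...,1]>.03)&(P[...,1]<.13)&(P[...,2]>.0)
    q=P[m]
    for z in(.025,.035,.045,.055,.062):
        s=abs(q[:,2]-z)<.005
        if s.sum()>5: print(z,s.sum(),np.round(np.median(q[s,1]),4))
o=dict(np.load("side0.npz")); flap(o,o["P"])
b=grab_frame("side");P=cloud(b);flap(b,P)
# dark fingers outside flap
d=(abs(P[...,0]-.592)<.03)&(P[...,1]>.02)&(P[...,1]<.088)&(P[...,2]>.02)&(P[...,2]<.12)
q=P[d]; 
for z in np.arange(.02,.12,.01):
    s=abs(q[:,2]-z)<.005
    if s.sum(): print(round(z,3),s.sum(),np.round(q[s].min(0),3),np.round(q[s].max(0),3))
p=bot.observe()["position"]; print(p,proj(b,[p,p-[0,0,.014],[.592,.096,.063]]))
E
```

```text
0.025 124 0.0963
0.035 129 0.0958
0.045 131 0.0955
0.055 146 0.0946
0.062 182 0.0935
0.025 117 0.0963
0.035 121 0.0956
0.045 133 0.0955
0.055 146 0.0947
0.062 188 0.0938
0.04 6 [0.582 0.06  0.04 ] [0.608 0.064 0.045]
0.05 21 [0.583 0.058 0.046] [0.609 0.07  0.055]
0.06 22 [0.58  0.059 0.055] [0.609 0.087 0.065]
0.07 23 [0.569 0.055 0.065] [0.615 0.071 0.075]
0.08 54 [0.563 0.048 0.075] [0.62  0.073 0.085]
0.09 47 [0.562 0.045 0.085] [0.622 0.072 0.095]
0.1 24 [0.562 0.044 0.095] [0.609 0.077 0.104]
0.11 32 [0.573 0.064 0.106] [0.617 0.077 0.115]
[0.59208104 0.05654053 0.02272403] [[250.26992543 215.25811931]
 [250.25906708 218.41909726]
 [248.69639994 214.23584513]]
```

```bash
python3 - <<'E'
from h import *
o=dict(np.load("side0.npz"))
for z in(.03,.046,.06,.07): print(z,proj(o,[[.5927,.134,z],[.5927,.145,z],[.592,.0565,z-.037]]).round(1).tolist())
E
```

```text
0.03 [[246.9, 230.3], [246.4, 232.8], [250.3, 221.9]]
0.046 [[246.8, 226.6], [246.4, 229.1], [250.3, 218.4]]
0.06 [[246.8, 223.3], [246.3, 225.8], [250.3, 215.2]]
0.07 [[246.8, 220.9], [246.3, 223.4], [250.3, 212.9]]
```

Call:
{"name": "play_rows", "arguments": {
  "plan": [
    [[0, 0, 0], [0, 0, 0], 1],
    [[0, 0, -1], [0, 0, 0], 1],
    [[0, 0, -1], [0, 0, 0], 1],
    [[0, 0, -1], [0, 0, 0], 1],
    [[1, 0, 0], [0, 0, 0], 1],
    [[1, 0, 0], [0, 0, 0], 1],
    [[1, 0, 0], [0, 0, 0], 1],
    [[0, 0, 1], [0, 0, 0], 1],
    [[0, 0, 0.5], [0, 0, 0], 1],
    [[0, 0, 0], [0, 0, 0], 1]
  ]
}}

```text
clock: 10.28
position: [0.5924, 0.131, 0.0595]
tool_rot: [-3.14, 0.001, 1.56]
force: [0.7, -0.3, 0.9]
grip_width: 0.0001
finger_force: 0.0
```

```bash
python3 - <<'E'
from h import *
b=grab_frame("side");P=cloud(b);p=bot.observe()["position"];print(p,bot.observe()["force"])
save(b,"c3.png",(215,175,285,245),8)
d=(abs(P[...,0]-.592)<.04)&(P[...,1]>.11)&(P[...,1]<.16)&(P[...,2]>.028)&(P[...,2]<.13)
q=P[d]
for z in np.arange(.03,.13,.006):
    s=abs(q[:,2]-z)<.003
    if s.sum(): print(round(z,3),s.sum(),np.round(q[s].min(0),3),np.round(q[s].max(0),3))
E
```

```text
[0.59278492 0.13125763 0.06023543] [-0.68013706  0.65827163 -0.18889641]
0.03 3 [0.557 0.114 0.029] [0.622 0.138 0.033]
0.036 7 [0.557 0.114 0.034] [0.623 0.153 0.039]
0.042 6 [0.557 0.11  0.039] [0.624 0.152 0.045]
0.048 6 [0.556 0.116 0.046] [0.623 0.153 0.05 ]
0.054 17 [0.557 0.111 0.052] [0.627 0.157 0.057]
0.06 36 [0.557 0.111 0.057] [0.629 0.159 0.062]
0.072 11 [0.586 0.132 0.07 ] [0.608 0.144 0.075]
0.078 9 [0.583 0.136 0.076] [0.607 0.142 0.08 ]
0.084 12 [0.583 0.135 0.081] [0.607 0.141 0.086]
0.09 16 [0.582 0.134 0.087] [0.607 0.144 0.093]
0.096 11 [0.583 0.134 0.094] [0.607 0.143 0.098]
0.102 14 [0.582 0.122 0.1  ] [0.607 0.145 0.105]
0.108 13 [0.571 0.134 0.105] [0.616 0.145 0.111]
0.114 30 [0.567 0.12  0.111] [0.624 0.146 0.117]
0.12 50 [0.561 0.121 0.118] [0.63  0.147 0.123]
0.126 50 [0.555 0.121 0.123] [0.63  0.146 0.129]
```

View pics/c3.png

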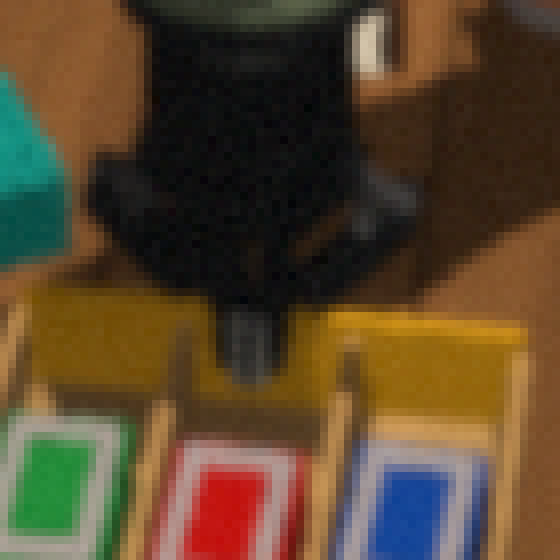

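The fingertips end at z≈0.069 while the TCP reads 0.060, so the shut tips sit about 9 mm above the reported TCP. That explains why they passed over the flap. I'll redo it about 24 mm lower.

Call:
{"name": "play_rows", "arguments": {
  "plan": [
    [[0, 0, 0.5], [0, 0, 0], 1],
    [[0, 0, 0.5], [0, 0, 0], 1],
    [[-0.5, 0, 0], [0, 0, 0], 1],
    [[-0.5, 0, 0], [0, 0, 0], 1],
    [[-0.4, 0, 0], [0, 0, 0], 1],
    [[-0.4, 0, 0], [0, 0, 0], 1],
    [[-0.3, 0, 0], [0, 0, 0], 1],
    [[-0.3, 0, 0], [0, 0, 0], 1]
  ]
}}

```text
clock: 11.32
position: [0.5923, 0.071, 0.0353]
tool_rot: [3.141, -0.0, 1.561]
force: [0.3, 1.1, 0.4]
grip_width: -0.0004
finger_force: 0.5
```

```bash
cat > flapz.py <<'E'
from h import *
def flapz(name=None):
    b=grab_frame("side");P=cloud(b)
    h=cv2.cvtColor(b["pixels"],cv2.COLOR_RGB2HSV).astype(int)
    m=(h[...,0]>15)&(h[...,0]<30)&(h[...,1]>170)&(((P[...,0]>.5)&(P[...,0]<.56))|((P[...,0]>.63)&(P[...,0]<.69)))&(P[...,1]>.03)&(P[...,1]<.099)&(P[...,2]>.003)
    q=P[m]
    for y in np.arange(.04,.1,.006):
        s=abs(q[:,1]-y)<.003
        if s.sum()>3: print(round(y,3),s.sum(),np.round(np.median(q[s,2]),4))
    if name: save(b,name,(205,155,285,235),6)
    print(np.round(bot.observe()["force"],1))
if __name__=="__main__": flapz()
E
python3 flapz.py
```

```text
0.058 68 0.0445
0.064 87 0.0408
0.07 86 0.0357
0.076 91 0.0317
0.082 84 0.0268
0.088 77 0.0218
0.094 51 0.019
[ 0.4 -0.8 -0.4]
```

Call:
{"name": "play_rows", "arguments": {
  "plan": [
    [[-0.2, 0, 0.2], [0, 0, 0], 1],
    [[-0.2, 0, 0.3], [0, 0, 0], 1],
    [[-0.1, 0, 0.3], [0, 0, 0], 1],
    [[0, 0, 0.2], [0, 0, 0], 1],
    [[0, 0, 0.15], [0, 0, 0], 1],
    [[0, 0, 0.1], [0, 0, 0], 1],
    [[0, 0, 0], [0, 0, 0], 1]
  ]
}}

```text
clock: 12.25
position: [0.5922, 0.059, 0.0054]
tool_rot: [3.141, 0.001, 1.561]
force: [-10.8, -3.4, 32.7]
grip_width: 0.0
finger_force: 16.7
```

```bash
python3 flapz.py
```

```text
0.04 6 0.0093
0.046 31 0.0106
0.052 40 0.0122
0.058 41 0.0126
0.064 40 0.0132
0.07 35 0.014
0.076 37 0.0149
0.082 46 0.0145
0.088 37 0.0156
0.094 15 0.0164
[-10.6  -3.5  34. ]
```

The flap is down on its stop, with its top surface running from 16 mm at the hinge to about 10 mm at the free edge. Now I raise and go behind the red tin with the jaws slightly open.

Call:
{"name": "play_rows", "arguments": {
  "plan": [
    [[0, 0, -0.5], [0, 0, 0], 1],
    [[0, 0, -1], [0, 0, 0], 1],
    [[0, 0, -1], [0, 0, 0], 1],
    [[0, 0, -1], [0, 0, 0], 1],
    [[0, 0, -1], [0, 0, 0], 1],
    [[1, 0, -0.5], [0, 0, 0], 0.55],
    [[1, 0, 0], [0, 0, 0], 0.55],
    [[1, 0, 0], [0, 0, 0], 0.55],
    [[1, 0, 0], [0, 0, 0], 0.55],
    [[1, 0, 0], [0, 0, 0], 0.55],
    [[1, 0, 0], [0, 0, 0], 0.55],
    [[1, 0, 0], [0, 0, 0], 0.55],
    [[1, 0, 0], [0, 0, 0], 0.55],
    [[0.5, 0, 0], [0, 0, 0], 0.55],
    [[0, 0, 0], [0, 0, 0], 0.55]
  ]
}}

```text
clock: 14.18
position: [0.5937, 0.2726, 0.1287]
tool_rot: [-3.141, -0.0, 1.562]
force: [0.2, 0.7, 0.0]
grip_width: 0.019
finger_force: 0.0
```

```bash
python3 - <<'E'
from h import *
b=grab_frame("side");P=cloud(b);p=bot.observe()["position"];print(p,bot.observe()["force"])
save(b,"c4.png",(195,155,295,295),4)
q=P[(abs(P[...,0]-.592)<.06)&(P[...,1]>.245)&(P[...,1]<.292)&(P[...,2]>.07)&(P[...,2]<.2)]
for z in np.arange(.076,.2,.008):
    s=abs(q[:,2]-z)<.004
    if s.sum(): print(round(z,3),s.sum(),np.round(q[s].min(0),3),np.round(q[s].max(0),3))
for n in("jar","tin_red"):
  for r in regions_of(n,"side")[:2]:
    k=P[r["mask"]]; k=k[~np.isnan(k[:,0])]; print(n,r["p"],r["box"],np.percentile(k,[3,50,97],axis=0).round(3).tolist())
E
```

```text
[0.59405398 0.27129808 0.12872129] [-0.35913586  0.50379869  0.38558236]
0.076 10 [0.568 0.29  0.072] [0.646 0.292 0.077]
0.132 1 [0.607 0.268 0.134] [0.607 0.268 0.134]
0.14 9 [0.578 0.271 0.137] [0.612 0.284 0.143]
0.148 28 [0.574 0.269 0.144] [0.618 0.285 0.152]
0.156 24 [0.573 0.267 0.152] [0.618 0.285 0.159]
0.164 25 [0.573 0.268 0.16 ] [0.618 0.286 0.168]
0.172 23 [0.572 0.262 0.168] [0.617 0.285 0.175]
0.18 39 [0.558 0.264 0.176] [0.635 0.287 0.184]
0.188 81 [0.556 0.259 0.184] [0.64  0.287 0.192]
0.196 67 [0.548 0.259 0.193] [0.645 0.287 0.2  ]
jar 0.98 [225.7, 275.3, 255.0, 324.9] [[0.543, 0.381, 0.013], [0.574, 0.427, 0.088], [0.605, 0.441, 0.113]]
tin_red 0.66 [232.3, 233.3, 253.4, 261.2] [[0.57, 0.179, 0.025], [0.591, 0.234, 0.063], [0.617, 0.248, 0.069]]
tin_red 0.66 [164.2, 251.6, 186.9, 280.9] [[0.745, 0.258, 0.008], [0.769, 0.31, 0.045], [0.797, 0.334, 0.05]]
```

View pics/c4.png

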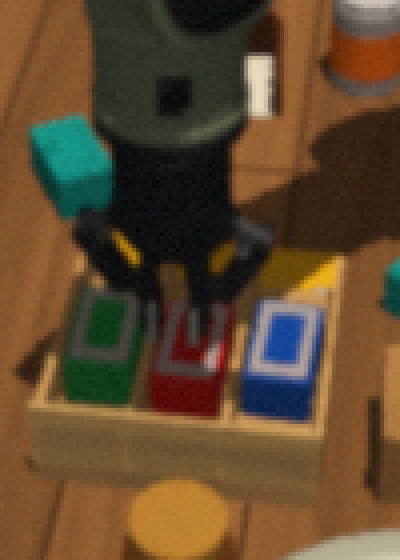

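The two fingertips (at about (150,320) and (200,320)) hang above the red tin's rear end, in line with the middle lane. I'll descend behind the tin.

Call:
{"name": "play_rows", "arguments": {
  "plan": [
    [[0, 0, 1], [0, 0, 0], 0.55],
    [[0, 0, 1], [0, 0, 0], 0.55],
    [[0, 0, 0.7], [0, 0, 0], 0.55],
    [[0, 0, 0.6], [0, 0, 0], 0.55],
    [[0, 0, 0.5], [0, 0, 0], 0.55],
    [[0, 0, 0.4], [0, 0, 0], 0.55],
    [[0, 0, 0], [0, 0, 0], 0.55]
  ]
}}

```text
clock: 15.2
position: [0.594, 0.2714, 0.0234]
tool_rot: [-3.141, 0.0, 1.561]
force: [-0.4, 0.1, 0.2]
grip_width: 0.0192
finger_force: 0.0
```

Call:
{"name": "play_rows", "arguments": {
  "plan": [
    [[-0.4, 0, 0], [0, 0, 0], 0.55],
    [[-0.4, 0, 0], [0, 0, 0], 0.55],
    [[-0.4, 0, 0], [0, 0, 0], 0.55],
    [[-0.4, 0, 0], [0, 0, 0], 0.55],
    [[-0.4, 0, 0], [0, 0, 0], 0.55],
    [[-0.4, 0, 0], [0, 0, 0], 0.55],
    [[-0.4, 0, 0], [0, 0, 0], 0.55]
  ]
}}

```text
clock: 16.08
position: [0.5935, 0.2009, 0.024]
tool_rot: [3.142, -0.0, 1.561]
force: [1.4, 3.2, 2.4]
grip_width: 0.0192
finger_force: 1.7
```

Call:
{"name": "play_rows", "arguments": {
  "plan": [
    [[-0.4, 0, 0], [0, 0, 0], 0.55],
    [[-0.4, 0, 0], [0, 0, 0], 0.55],
    [[-0.4, 0, 0], [0, 0, 0], 0.55],
    [[-0.4, 0, 0], [0, 0, 0], 0.55],
    [[-0.4, 0, 0], [0, 0, 0], 0.55],
    [[-0.2, 0, 0], [0, 0, 0], 0.55],
    [[0, 0, 0], [0, 0, 0], 0.55]
  ]
}}

```text
clock: 16.95
position: [0.5928, 0.1456, 0.0237]
tool_rot: [-3.141, 0.001, 1.56]
force: [-0.4, 0.6, -0.9]
grip_width: 0.0193
finger_force: 0.0
```

```bash
python3 - <<'E'
from h import *
b=grab_frame("side");P=cloud(b);t=grab_frame("top")
im=np.hstack([cv2.resize(t["pixels"][135:255,140:260,::-1],(400,400)),cv2.resize(b["pixels"][165:275,195:305,::-1],(400,400))]);cv2.imwrite("pics/c5.png",im)
for c in("side","top"):
  P=cloud(b if c=="side" else t)
  for r in regions_of("tin_red",c)[:2]:
    k=P[r["mask"]]; k=k[~np.isnan(k[:,0])]; print(c,r["p"],r["box"],np.percentile(k,[3,50,97],axis=0).round(3).tolist())
E
```

```text
side 0.82 [164.5, 248.1, 185.5, 280.0] [[0.745, 0.256, 0.002], [0.77, 0.309, 0.045], [0.803, 0.334, 0.05]]
side 0.79 [203.1, 186.1, 222.5, 209.3] [[0.694, -0.055, 0.002], [0.727, -0.001, 0.044], [0.767, 0.023, 0.05]]
top 0.78 [253.9, 145.9, 285.9, 169.4] [[0.692, -0.057, 0.009], [0.724, -0.019, 0.045], [0.757, 0.019, 0.05]]
top 0.69 [160.4, 117.0, 185.9, 138.2] [[0.742, 0.253, 0.004], [0.765, 0.292, 0.045], [0.799, 0.33, 0.051]]
```

View pics/c5.png

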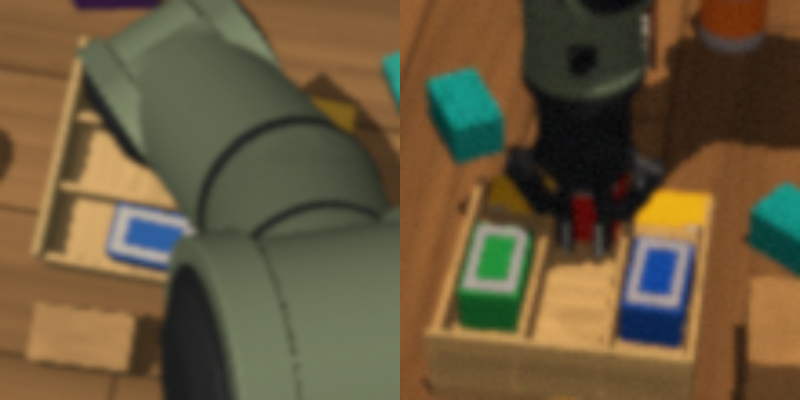

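The red tin has moved to the mouth; the side crop shows it at (585,215), just ahead of the fingertips. Green and blue are unchanged. I'll raise, open, move forward and grip it across its width on the protruding half.

Call:
{"name": "play_rows", "arguments": {
  "plan": [
    [[0.2, 0, -0.3], [0, 0, 0], 0.55],
    [[0, 0, -1], [0, 0, 0], 0.55],
    [[0, 0, -1], [0, 0, 0], 0.55],
    [[0, 0, -1], [0, 0, 0], 0.55],
    [[0, 0, -0.5], [0, 0, 0], -0.5],
    [[-1, 0, 0], [0, 0, 0], -1],
    [[-1, 0, 0], [0, 0, 0], -1],
    [[-1, 0, 0], [0, 0, 0], -1],
    [[-0.1, 0, 0], [0, 0, 0], -1],
    [[0, 0, 1], [0, 0, 0], -1],
    [[0, 0, 0.7], [0, 0, 0], -1],
    [[0, 0, 0], [0, 0, 0], -1]
  ]
}}

```text
clock: 18.65
position: [0.5914, 0.0746, 0.0752]
tool_rot: [-3.139, 0.0, 1.562]
force: [-0.6, -0.2, -1.0]
grip_width: 0.085
finger_force: 0.0
```

```bash
python3 - <<'E'
from h import *
b=grab_frame("side");P=cloud(b);t=grab_frame("top");p=bot.observe()["position"];print(p)
im=np.hstack([cv2.resize(t["pixels"][135:255,140:260,::-1],(400,400)),cv2.resize(b["pixels"][165:275,195:305,::-1],(400,400))]);cv2.imwrite("pics/c6.png",im)
h=cv2.cvtColor(b["pixels"],cv2.COLOR_RGB2HSV).astype(int)
m=((h[...,0]<8)|(h[...,0]>172))&(h[...,1]>120)&(abs(P[...,0]-.593)<.05)&(P[...,1]>.0)&(P[...,1]<.2)
k=P[m]; print(len(k),np.percentile(k,[1,50,99],axis=0).round(3).tolist())
q=P[(abs(P[...,0]-.592)<.08)&(P[...,1]>.055)&(P[...,1]<.1)&(P[...,2]>.02)&(P[...,2]<.14)&(h[...,2]<60)]
for z in np.arange(.03,.14,.008):
    s=abs(q[:,2]-z)<.004
    if s.sum(): print(round(z,3),s.sum(),np.round(q[s].min(0),3),np.round(q[s].max(0),3))
E
```

```text
[0.59234681 0.07458278 0.07673197]
317 [[0.569, 0.023, 0.002], [0.593, 0.125, 0.057], [0.63, 0.135, 0.071]]
0.102 6 [0.543 0.079 0.101] [0.646 0.086 0.104]
0.11 16 [0.538 0.074 0.106] [0.649 0.089 0.113]
0.118 16 [0.538 0.074 0.115] [0.649 0.085 0.122]
0.126 16 [0.538 0.076 0.122] [0.649 0.089 0.13 ]
0.134 18 [0.538 0.075 0.13 ] [0.659 0.091 0.138]
```

View pics/c6.png

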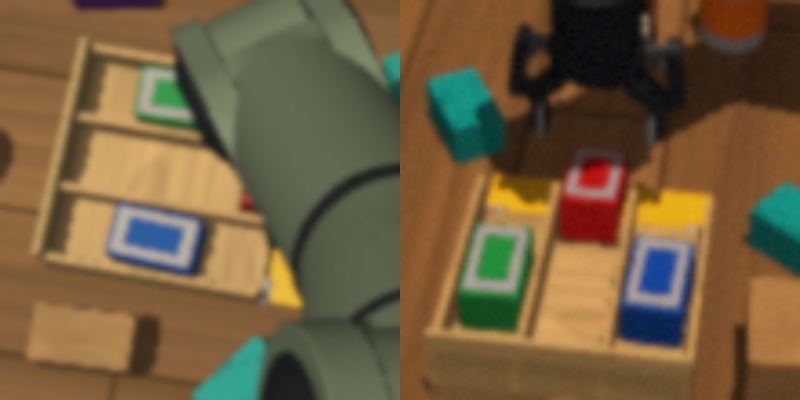

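The open fingers straddle the red tin, at crop positions (540,130) and (652,130) with the tin at (595,190). The open tips are about 23 mm above the TCP, so I descend accordingly and grip.

Call:
{"name": "play_rows", "arguments": {
  "plan": [
    [[0, 0, 0.8], [0, 0, 0], -1],
    [[0, 0, 0.8], [0, 0, 0], -1],
    [[0, 0, 0.8], [0, 0, 0], -1],
    [[0, 0, 0], [0, 0, 0], 0.4],
    [[0, 0, 0], [0, 0, 0], 0.6],
    [[0, 0, 0], [0, 0, 0], 0.8],
    [[0, 0, 0], [0, 0, 0], 0.8],
    [[0, 0, 0], [0, 0, 0], 0.8]
  ],
  "newtons": 35
}}

```text
clock: 19.75
position: [0.5924, 0.074, 0.0168]
tool_rot: [3.141, 0.0, 1.561]
force: [0.6, -0.8, 1.6]
grip_width: 0.0498
finger_force: 37.0
```

Call:
{"name": "play_rows", "arguments": {
  "plan": [
    [[-0.3, 0, 0], [0, 0, 0], 0.8],
    [[-0.4, 0, 0], [0, 0, 0], 0.8],
    [[-0.4, 0, 0], [0, 0, 0], 0.8],
    [[-0.4, 0, 0.02], [0, 0, 0], 0.8],
    [[-0.4, 0, 0.03], [0, 0, 0], 0.8],
    [[-0.4, 0, 0.03], [0, 0, 0], 0.8],
    [[-0.4, 0, 0.03], [0, 0, 0], 0.8],
    [[-0.4, 0, 0.03], [0, 0, 0], 0.8],
    [[-0.4, 0, 0.03], [0, 0, 0], 0.8],
    [[-0.4, 0, 0.03], [0, 0, 0], 0.8],
    [[-0.3, 0, 0], [0, 0, 0], 0.8],
    [[0, 0, 0], [0, 0, 0], 0.8]
  ]
}}

```text
clock: 21.25
position: [0.5912, -0.0316, 0.0114]
tool_rot: [-3.142, 0.0, 1.56]
force: [-0.5, 0.3, -2.2]
grip_width: 0.0496
finger_force: 36.8
```

```bash
cat > red.py <<'E'
from h import *
from fit import fit
def red(c,xl=(.5,.7),yl=(-.3,.1),zmin=.03):
    b=grab_frame(c);P=cloud(b);h=cv2.cvtColor(b["pixels"],cv2.COLOR_RGB2HSV).astype(int)
    m=((h[...,0]<8)|(h[...,0]>170))&(h[...,1]>110)&(P[...,0]>xl[0])&(P[...,0]<xl[1])&(P[...,1]>yl[0])&(P[...,1]<yl[1])
    k=P[m]; print(c,len(k),np.percentile(k,[1,50,99],axis=0).round(3).tolist())
    return b,P,m
if __name__=="__main__":
    for c in("side","top"): red(c)
    print(np.round(bot.observe()["force"],1))
E
python3 red.py
```

```text
side 308 [[0.568, -0.054, -0.002], [0.594, 0.019, 0.051], [0.632, 0.028, 0.086]]
top 55 [[0.515, -0.011, 0.03], [0.568, 0.015, 0.059], [0.593, 0.025, 0.351]]
[ 0.2  0.4 -3.1]
```

Call:
{"name": "play_rows", "arguments": {
  "plan": [
    [[-0.3, 0.1, 0.15], [0, 0, 0], 0.8],
    [[-0.3, 0.1, 0.15], [0, 0, 0], 0.8],
    [[-0.2, 0, 0.05], [0, 0, 0], 0.8],
    [[0, 0, 0], [0, 0, 0], 0.8]
  ]
}}

```text
clock: 21.85
position: [0.5986, -0.0476, 0.0049]
tool_rot: [3.136, -0.004, 1.563]
force: [-3.2, 17.0, 30.5]
grip_width: 0.0494
finger_force: 41.2
```

```bash
python3 - <<'E'
from red import *
b,P,m=red("side"); k=P[m]
for y in np.arange(-.06,.02,.01):
    s=(abs(k[:,1]-y)<.005)&(k[:,2]>.03)
    if s.sum()>3: print(round(y,3),s.sum(),np.median(k[s,2]).round(4))
for z in np.arange(0,.05,.006):
    s=(abs(k[:,2]-z)<.003)
    if s.sum()>3: print("z",round(z,3),s.sum(),np.median(k[s,1]).round(4),k[s,0].min().round(3),k[s,0].max().round(3))
print(np.round(bot.observe()["force"],1))
E
```

```text
side 298 [[0.575, -0.127, -0.001], [0.602, 0.003, 0.045], [0.636, 0.013, 0.083]]
-0.06 8 0.0477
-0.05 17 0.0506
-0.04 21 0.0521
-0.03 18 0.0531
-0.02 18 0.0538
-0.01 12 0.0555
0.0 51 0.0499
0.01 60 0.0422
z 0.0 19 -0.0325 0.546 0.636
z 0.012 10 0.0083 0.576 0.62
z 0.018 23 0.008 0.576 0.637
z 0.024 16 0.0081 0.576 0.634
z 0.03 32 0.007 0.576 0.633
z 0.036 25 0.0062 0.576 0.629
z 0.042 23 0.0059 0.576 0.661
z 0.048 54 -0.0007 0.575 0.627
[-3.2 16.5 30.2]
```

The tin is level with the ramp, not the counter: its front is touching and its rear is about 10 mm up. I'll open slightly to let it settle flat, then grip again.

Call:
{"name": "play_rows", "arguments": {
  "plan": [
    [[0, 0, -0.1], [0, 0, 0], 0.8],
    [[0, 0, 0], [0, 0, 0], -0.4],
    [[0, 0, 0], [0, 0, 0], -0.4],
    [[0, 0, 0], [0, 0, 0], -0.4],
    [[0, 0, 0], [0, 0, 0], 0.8],
    [[0, 0, 0], [0, 0, 0], 0.8],
    [[0, 0, 0], [0, 0, 0], 0.8],
    [[0, 0, 0], [0, 0, 0], 0.8]
  ]
}}

```text
clock: 22.9
position: [0.596, -0.0512, 0.0052]
tool_rot: [-3.141, 0.0, 1.561]
force: [0.5, -1.1, 1.4]
grip_width: 0.0495
finger_force: 36.9
```

```bash
python3 - <<'E'
from red import *
b,P,m=red("side"); k=P[m]
for y in np.arange(-.06,.02,.01):
    s=(abs(k[:,1]-y)<.005)&(k[:,2]>.03)
    if s.sum()>3: print(round(y,3),s.sum(),np.median(k[s,2]).round(4))
s=(k[:,2]<.04)&(k[:,2]>.01); print(np.median(k[s,1]))
print(np.round(bot.observe()["force"],1))
E
```

```text
side 290 [[0.572, -0.21, 0.004], [0.599, 0.002, 0.04], [0.662, 0.011, 0.15]]
-0.06 9 0.0463
-0.05 24 0.0473
-0.04 20 0.0472
-0.03 27 0.0468
-0.02 20 0.0468
-0.01 16 0.0463
0.0 20 0.0418
0.01 47 0.0389
0.005944979343085439
[-0.4  0.2  3. ]
```

Call:
{"name": "play_rows", "arguments": {
  "plan": [
    [[-0.36, 0.06, 0], [0, 0, -0.08], 0.8],
    [[-0.36, 0.06, 0], [0, 0, -0.08], 0.8],
    [[-0.36, 0.06, 0], [0, 0, -0.08], 0.8],
    [[-0.36, 0.06, 0], [0, 0, -0.08], 0.8],
    [[-0.36, 0.06, 0], [0, 0, -0.08], 0.8],
    [[-0.36, 0.05, 0], [0, 0, -0.08], 0.8],
    [[-0.36, 0.05, 0], [0, 0, -0.08], 0.8],
    [[-0.36, 0.05, 0], [0, 0, -0.08], 0.8],
    [[0, 0, 0], [0, 0, 0], 0.8]
  ]
}}

```text
clock: 24.08
position: [0.6097, -0.1242, 0.0052]
tool_rot: [3.141, 0.001, 1.656]
force: [1.3, -3.4, 2.0]
grip_width: 0.0496
finger_force: 37.3
```

```bash
python3 - <<'E'
from red import *
t=grab_frame("top"); b,P,m=red("side")
im=np.hstack([cv2.resize(t["pixels"][155:255,250:350,::-1],(400,400)),cv2.resize(b["pixels"][120:220,200:300,::-1],(400,400))]);cv2.imwrite("pics/c7.png",im)
print(np.round(bot.observe()["force"],1))
E
```

```text
side 262 [[0.58, -0.217, 0.002], [0.609, -0.07, 0.039], [0.661, -0.061, 0.053]]
[ 1.  -3.   2.4]
```

View pics/c7.png

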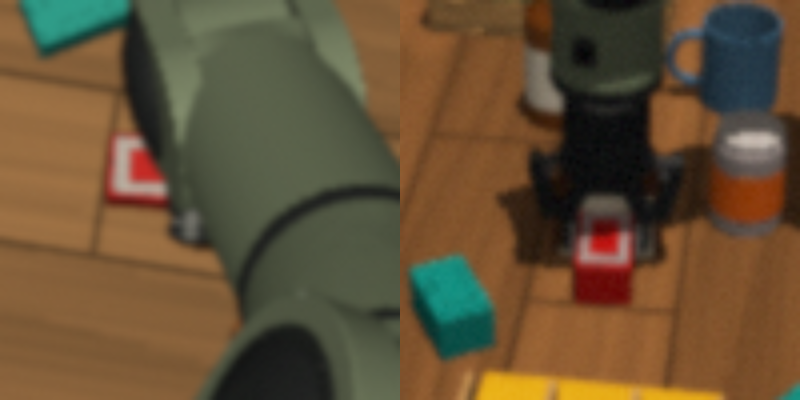

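The tin is gripped at the bay mouth and pointed into it. I release, hop behind it and push it home with two fingertips.

Call:
{"name": "play_rows", "arguments": {
  "plan": [
    [[0, 0, 0], [0, 0, 0], -0.4],
    [[0, 0, 0], [0, 0, 0], -0.4],
    [[0, 0, -1], [0, 0, 0], -0.4],
    [[0, 0, -1], [0, 0, 0], -0.4],
    [[0, 0, -1], [0, 0, 0], -0.4],
    [[1, 0, -0.2], [0, 0, 0], 0.3],
    [[1, 0, 0], [0, 0, 0], 0.3],
    [[1, 0, 0], [0, 0, 0], 0.3],
    [[0.3, 0, 0], [0, 0, 0], 0.3],
    [[0, 0, 0], [0, 0, 0], 0.3],
    [[0, 0, 1], [0, 0, 0], 0.3],
    [[0, 0, 1], [0, 0, 0], 0.3],
    [[0, 0, 0.9], [0, 0, 0], 0.3],
    [[0, 0, 0], [0, 0, 0], 0.3]
  ]
}}

```text
clock: 25.92
position: [0.6015, -0.041, 0.0112]
tool_rot: [-3.139, -0.0, 1.656]
force: [0.7, -0.3, 0.6]
grip_width: 0.0294
finger_force: 0.0
```

```bash
python3 - <<'E'
from red import *
from fit import fit,B
t=grab_frame("top"); Pt=cloud(t)
b,P,m=red("side")
for n,f,Q in(("top",t,Pt),("side",b,P)):
    print(n,"bay",fit(Q.reshape(-1,3)[~((t if n=="top" else b)["pixels"].reshape(-1,3).max(1)<0)],B,(.616,-.182),.08))
    q=Q[(Q[...,0]>.56)&(Q[...,0]<.66)&(Q[...,1]>-.17)&(Q[...,1]<-.055)&(Q[...,2]>.043)&(Q[...,2]<.05)]
    r=cv2.minAreaRect((q[:,:2]*1000).astype(np.float32)); print(n,len(q),r)
print(np.round(bot.observe()["force"],1))
E
```

```text
side 134 [[0.582, -0.21, 0.001], [0.609, -0.066, 0.031], [0.654, -0.027, 0.096]]
top bay (array([ 0.615 , -0.1806,  0.0804]), np.float64(5.16))
top 0 ((0.0, 0.0), (0.0, 0.0), 0.0)
side bay (array([ 0.6173, -0.1776,  0.0743]), np.float64(5.02))
side 37 ((599.1978759765625, -114.99691772460938), (115.18938446044922, 30.599905014038086), 76.80189514160156)
[ 0.6 -0.8  0.5]
```

Call:
{"name": "play_rows", "arguments": {
  "plan": [
    [[-0.3, 0, 0], [0, 0, 0], 0.3],
    [[-0.3, 0, 0], [0, 0, 0], 0.3],
    [[-0.3, 0, 0], [0, 0, 0], 0.3],
    [[-0.3, 0, 0], [0, 0, 0], 0.3],
    [[-0.3, 0, 0], [0, 0, 0], 0.3],
    [[-0.3, 0, 0], [0, 0, 0], 0.3],
    [[-0.3, 0, 0], [0, 0, 0], 0.3],
    [[-0.3, 0, 0], [0, 0, 0], 0.3],
    [[-0.3, 0, 0], [0, 0, 0], 0.3],
    [[-0.3, 0, 0], [0, 0, 0], 0.3],
    [[-0.3, 0, 0], [0, 0, 0], 0.3],
    [[0, 0, 0], [0, 0, 0], 0.3]
  ]
}}

```text
clock: 27.52
position: [0.6094, -0.1238, 0.0125]
tool_rot: [-3.141, 0.001, 1.656]
force: [0.4, -0.2, -0.1]
grip_width: 0.0297
finger_force: 0.0
```

Call:
{"name": "play_rows", "arguments": {
  "plan": [
    [[-0.15, 0, 0], [0, 0, 0], 0.3],
    [[-0.1, 0, 0], [0, 0, 0], 0.3]
  ]
}}

```text
clock: 27.78
position: [0.61, -0.1289, 0.0126]
tool_rot: [-3.141, -0.0, 1.657]
force: [-0.1, 0.8, -1.1]
grip_width: 0.0298
finger_force: 0.7
```

Call:
{"name": "play_rows", "arguments": {
  "plan": [
    [[-0.1, 0, 0], [0, 0, 0], 0.3],
    [[0, 0, 0], [0, 0, 0], 0.3]
  ]
}}

```text
clock: 28.02
position: [0.6102, -0.1317, 0.0127]
tool_rot: [-3.142, 0.0, 1.656]
force: [-0.1, -0.7, 0.1]
grip_width: 0.03
finger_force: 0.0
```

Call:
{"name": "play_rows", "arguments": {
  "plan": [
    [[-0.1, 0, 0], [0, 0, 0], 0.3],
    [[0, 0, 0], [0, 0, 0], 0.3]
  ]
}}

```text
clock: 28.28
position: [0.6105, -0.1341, 0.0127]
tool_rot: [3.142, 0.0, 1.656]
force: [0.0, -0.6, -0.2]
grip_width: 0.03
finger_force: 0.0
```

Call:
{"name": "play_rows", "arguments": {
  "plan": [
    [[-0.08, 0, 0], [0, 0, 0], 0.3],
    [[0, 0, 0], [0, 0, 0], 0.3]
  ]
}}

```text
clock: 28.52
position: [0.6108, -0.136, 0.0127]
tool_rot: [3.141, 0.0, 1.657]
force: [0.0, 0.8, -0.2]
grip_width: 0.0298
finger_force: 0.3
```

Call:
{"name": "play_rows", "arguments": {
  "plan": [
    [[-0.08, 0, 0], [0, 0, 0], 0.3],
    [[0, 0, 0], [0, 0, 0], 0.3]
  ]
}}

```text
clock: 28.78
position: [0.611, -0.1361, 0.0128]
tool_rot: [3.141, -0.002, 1.658]
force: [-1.5, 9.5, 1.9]
grip_width: 0.0299
finger_force: 4.5
```

```bash
python3 - <<'E'
from red import *
b,P,m=red("side",yl=(-.3,-.1)); save(b,"c8.png",(220,135,300,195),8)
k=P[m]; s=(k[:,2]>.01)&(k[:,2]<.035); print(np.percentile(k[s],[5,50,95],axis=0).round(3))
s=abs(k[:,2]-.045)<.004; print(np.percentile(k[s],[2,98],axis=0).round(3))
print(np.round(bot.observe()["force"],1))
E
```

```text
side 156 [[0.585, -0.228, 0.0], [0.616, -0.149, 0.039], [0.659, -0.119, 0.17]]
[[ 0.601 -0.207  0.012]
 [ 0.616 -0.147  0.022]
 [ 0.649 -0.134  0.034]]
[[ 0.6   -0.19   0.042]
 [ 0.631 -0.134  0.049]]
[-1.1  8.3  1.5]
```

View pics/c8.png

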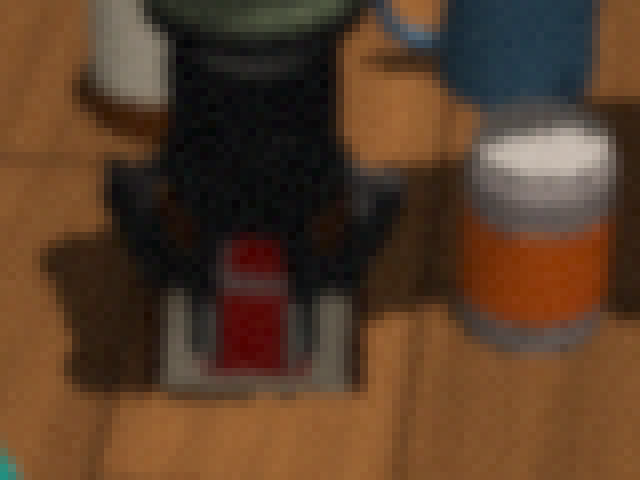

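The tin sits in the middle of the bay with both fingertips behind it, and the contact force has risen to 9.5 N, so it has reached the back board. One more nudge to square it, then I back off and clear away.

Call:
{"name": "play_rows", "arguments": {
  "plan": [
    [[-0.06, 0, 0], [0, 0, 0], 0.3],
    [[0, 0, 0], [0, 0, 0], 0.3],
    [[0.2, 0, 0], [0, 0, 0], 0.3],
    [[0.5, 0, 0], [0, 0, 0], 0.3],
    [[0.2, 0, -1], [0, 0, 0], 0.3],
    [[0, 0, -1], [0, 0, 0], 0.3],
    [[0, 0, -1], [0, 0, 0], 0.3],
    [[0, 0, -1], [0, 0, 0], 0.3],
    [[0, -1, -1], [0, 0, 0], 0.3],
    [[0, -1, -1], [0, 0, 0], 0.3],
    [[0, -1, -1], [0, 0, 0], 0.3],
    [[0, -1, 0], [0, 0, 0], 0.3],
    [[0, -1, 0], [0, 0, 0], 0.3],
    [[0, -1, 0], [0, 0, 0], 0.3],
    [[0, 0, 0], [0, 0, 0], 0.3]
  ]
}}

```text
clock: 30.7
position: [0.4584, -0.13, 0.1879]
tool_rot: [-3.141, 0.001, 1.656]
force: [1.3, -0.1, 0.3]
grip_width: 0.0294
finger_force: 0.0
```

```bash
python3 - <<'E'
from red import *
b,P,m=red("side",yl=(-.3,-.1)); t=grab_frame("top"); Pt=cloud(t)
im=np.hstack([cv2.resize(t["pixels"][140:260,140:340,::-1],(500,300)),cv2.resize(b["pixels"][135:215,220:300,::-1],(300,300))]);cv2.imwrite("pics/c9.png",im)
for n,Q in(("side",P),("top",Pt)):
    f=b if n=="side" else t
    h=cv2.cvtColor(f["pixels"],cv2.COLOR_RGB2HSV).astype(int)
    bay=(Q[...,0]>.56)&(Q[...,0]<.67)&(Q[...,1]>-.26)&(Q[...,1]<-.12)
    mm=((h[...,0]<8)|(h[...,0]>170))&(h[...,1]>90)&(Q[...,2]>.04)&(Q[...,2]<.0475)&bay
    q=Q[mm]
    if len(q)>5:
        r=cv2.minAreaRect((q[:,:2]*1000).astype(np.float32)); print(n,len(q),np.round(r[0],1),np.round(r[1],1),round(r[2],1))
    for nm in("tin_red","tin_green","tin_blue","can","bay","flap"):
        for r in regions_of(nm,n)[:3]:
            k=Q[r["mask"]]; k=k[~np.isnan(k[:,0])]; print(n,nm,round(r["p"],2),np.median(k,0).round(3),np.percentile(k,[2,98],axis=0).round(3).tolist())
E
python3 flapz.py
```

```text
side 243 [[0.581, -0.232, 0.004], [0.616, -0.153, 0.037], [0.652, -0.142, 0.051]]
side 84 [ 616.6 -185.4] [52.4 88.7] 8.0
side tin_red 0.82 [ 0.615 -0.155  0.045] [[0.591, -0.218, 0.004], [0.639, -0.143, 0.051]]
side tin_red 0.75 [ 0.729 -0.006  0.044] [[0.695, -0.116, 0.0], [0.779, 0.023, 0.051]]
side tin_red 0.71 [0.414 0.112 0.042] [[0.375, 0.073, 0.006], [0.455, 0.14, 0.05]]
side tin_green 0.74 [0.658 0.22  0.064] [[0.635, 0.164, 0.025], [0.682, 0.241, 0.068]]
side tin_blue 0.93 [0.527 0.218 0.063] [[0.504, 0.165, 0.029], [0.55, 0.24, 0.068]]
side can 0.83 [ 0.492 -0.187  0.07 ] [[0.462, -0.233, 0.006], [0.524, -0.176, 0.103]]
side bay 0.89 [ 0.608 -0.195  0.015] [[0.565, -0.235, -0.001], [0.665, -0.134, 0.052]]
side bay 0.33 [0.428 0.271 0.069] [[0.401, 0.2, 0.002], [0.454, 0.289, 0.074]]
side flap 0.82 [0.594 0.068 0.014] [[0.503, 0.044, 0.009], [0.687, 0.094, 0.019]]
top 28 [ 631.9 -184.3] [13.3 79.9] 7.6
top tin_red 0.8 [0.408 0.098 0.045] [[0.37, 0.063, -0.0], [0.448, 0.135, 0.052]]
top tin_red 0.74 [0.763 0.29  0.045] [[0.742, 0.252, 0.011], [0.791, 0.331, 0.051]]
top tin_red 0.56 [ 0.723 -0.019  0.045] [[0.691, -0.061, 0.004], [0.759, 0.022, 0.051]]
top tin_green 0.77 [0.653 0.199 0.064] [[0.632, 0.161, 0.038], [0.68, 0.238, 0.069]]
top tin_blue 0.62 [0.522 0.197 0.064] [[0.5, 0.159, 0.029], [0.547, 0.236, 0.07]]
top can 0.53 [ 0.676 -0.344  0.124] [[0.657, -0.379, 0.011], [0.714, -0.323, 0.193]]
top bay 0.7 [ 0.655 -0.181  0.029] [[0.633, -0.232, -0.004], [0.669, -0.134, 0.049]]
top flap 0.66 [0.585 0.07  0.013] [[0.495, 0.047, 0.005], [0.682, 0.094, 0.019]]
0.04 5 0.0097
0.046 34 0.0108
0.052 39 0.0116
0.058 32 0.0124
0.064 46 0.0134
0.07 45 0.0132
0.076 36 0.0135
0.082 37 0.015
0.088 38 0.0155
0.094 14 0.0167
[0.4 0.9 0.1]
```

View pics/c9.png

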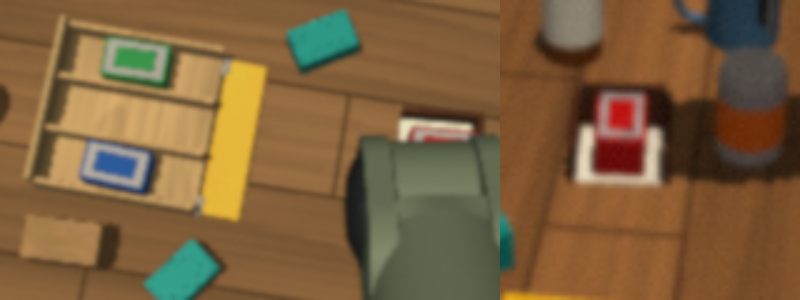

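The tin stands in the bay (side crop (622,130)), the flap is down, and green and blue are in place. The arm blocks the top view of the bay, so I'll move it away for one last numeric check.

Call:
{"name": "play_rows", "arguments": {
  "plan": [
    [[0, -0.4, -1], [0, 0, 0], 0.3],
    [[1, 0, -0.5], [0, 0, 0], 0.3],
    [[1, 0, 0], [0, 0, 0], 0.3],
    [[1, 0, 0], [0, 0, 0], 0.3],
    [[1, 0, 0], [0, 0, 0], 0.3],
    [[1, 0, 0], [0, 0, 0], 0.3],
    [[1, 0, 0], [0, 0, 0], 0.3],
    [[1, 0, 0], [0, 0, 0], 0.3],
    [[1, 0, 0], [0, 0, 0], 0.3],
    [[1, 0, 0], [0, 0, 0], 0.3],
    [[1, 0, 0], [0, 0, 0], 0.3],
    [[0, 0, 0], [0, 0, 0], 0.3]
  ]
}}

```text
clock: 32.95
position: [0.4276, 0.1209, 0.2254]
tool_rot: [3.141, -0.001, 1.66]
force: [0.4, -0.0, 0.6]
grip_width: 0.0299
finger_force: 0.0
```

```bash
python3 - <<'E'
from h import *
from fit import fit,B,A,Y
import fit as F
T=np.where((F.A<=25)&(abs(F.Y)<=40),45.,0)
o=dict(np.load("top0.npz")); so=dict(np.load("side0.npz"))
for c in("top","side"):
    f=grab_frame(c);Q=cloud(f)
    # joint fit: bay model incl. tin at local y=d
    for d in(-6,-5,-3,0):
        M=B.copy(); M[(F.A<=25)&(abs(F.Y-d)<=40)]=45
        print(c,"bay+tin d",d,fit(Q.reshape(-1,3),M,(.616,-.182),.08))
    h=cv2.cvtColor(f["pixels"],cv2.COLOR_RGB2HSV).astype(int)
    m=((h[...,0]<8)|(h[...,0]>170))&(h[...,1]>90)&(Q[...,2]>.04)&(Q[...,2]<.049)&(Q[...,0]>.585)&(Q[...,0]<.647)&(Q[...,1]>-.223)&(Q[...,1]<-.14)
    r=cv2.minAreaRect((Q[m][:,:2]*1000).astype(np.float32)); print(m.sum(),np.round(r[0],1),np.round(r[1],1),round(r[2],1))
    for n in("tin_red",):
        for q in regions_of(n,c)[:4]: print(np.median(Q[q["mask"]],0).round(3),np.round(q["p"],2))
E
```

```text
top bay+tin d -6 (array([ 0.6154, -0.1806,  0.085 ]), np.float64(4.75))
top bay+tin d -5 (array([ 0.6154, -0.1808,  0.0853]), np.float64(4.73))
top bay+tin d -3 (array([ 0.6154, -0.1812,  0.0848]), np.float64(4.86))
top bay+tin d 0 (array([ 0.6154, -0.1811,  0.0859]), np.float64(5.39))
173 [ 614.6 -184.9] [50.2 79.9] 4.9
[nan nan nan] 0.69
[nan nan nan] 0.67
[nan nan nan] 0.65
side bay+tin d -6 (array([ 0.6175, -0.1824,  0.1023]), np.float64(6.56))
side bay+tin d -5 (array([ 0.6177, -0.1841,  0.0963]), np.float64(6.51))
side bay+tin d -3 (array([ 0.6177, -0.1852,  0.0872]), np.float64(6.57))
side bay+tin d 0 (array([ 0.6178, -0.1852,  0.0843]), np.float64(7.03))
109 [ 617.7 -183.7] [49.1 79.6] 3.2
[nan nan nan] 0.92
[nan nan nan] 0.87
[nan nan nan] 0.81
```

The best fit in both views has the tin at bay y = -5 mm. It is square too: tin yaw 4.9° in the top view against 4.9° for the bay.

```bash
python3 -c "
from workcell import bot
print(bot.job_done())"
```

```text
the job is handed in; nothing more can be done
None
```

The flap is fully down, and the red tin lies squarely against the bay's back board. The green and blue tins did not move. I saw nothing else disturbed, and the job is handed in at about 33 s.

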